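# Isolate the router's drive cabinet and hold its sprung cover just under balance

### The job

I am about to adjust the hinge springs of the router's drive cabinet: first switch the cabinet off at the rotary isolator, a quarter turn anticlockwise of its bar handle until it clicks over. Then lift the cabinet's cover by its handle until it is past its balance point and the springs carry it, ease it back down to just below that point, where a little of its weight rests on you, and finish still holding it there by the handle, steady, for me to work on the springs. Do not let it swing right open on the way, and leave the speed dial and the other things on the bench where they are.

Things in the scene. Friction and masses are not known exactly. Their poses are not given: they have to be found in the camera images.
- isolator (a joint): angle of the isolator's bar handle, rad: 0 = off, 1.57 = on (clockwise from above raises it). A sprung detent holds it at either end; pushed past the middle (0.79) it snaps on to the other end by itself. Peak torque about 0.1 N m
- isolator_grip (a point): point on the vertical turning axis of the isolator's bar handle, 8 mm below the bar's top and 104 mm above the bench. The bar is black, 58 mm long, 14 mm wide, and stands 35 mm proud of the round plate under it. This frame turns with the bar: y along the bar to the end with a white line, x across it, z up
- isolator_box: the isolator, a grey and white plastic box 90 x 90 mm, 72 mm high, with a round grey plate (64 mm across, 5 mm thick) and the bar handle on top; fixed to the bench in front of the cabinet to its left or right (the speed box is on the other side). Origin under its centre, z up
- cover (a joint): angle of the cabinet's sprung cover, rad: 0 = shut (level), grows as its front edge (nearest the robot) is lifted, stop at 1.55. It weighs 0.87 kg with its handle; hinge springs carry part of it. It balances at 0.87 (50 degrees): let go below it falls shut, above it swings open. Closing torque 0.4 N m when shut, 0.09 N m at 0.1 rad below balance; hinge friction 0.01 N m
- cover_hinge (a point): middle of the cover's hinge axis, 124 mm above the bench on the cabinet's far top edge; fixed to the cabinet. x points from the front of the cabinet to its back (away from the robot), y along the hinge axis, z up
- cover_grip (a point): middle of the round bar of the cover's handle, on its axis. With the cover at angle t it is 208 cos t - 46 sin t mm in front of the hinge axis (towards the robot) and 208 sin t + 46 cos t mm above it: 170 mm above the bench when shut, 313 mm at balance. The bar is 12 mm thick and 150 mm long, parallel to the hinge, on two posts 138 mm apart; its underside is 42 mm clear of the cover's top, with free space before and behind it
- cabinet: the router's drive cabinet, a grey sheet-metal box 240 mm deep, 280 mm wide, 118 mm high with an aluminium cover (250 x 290 mm, front edge 42 mm in front of the handle bar) hinged at its far edge; fixed. Origin under its centre, x towards its back, y to its left, z up
- speed_mark (a point): rim of the round black dial (44 mm across, top 80 mm above the bench) on the spindle speed box, an aluminium box 100 x 90 x 58 mm fixed on the other side from the isolator. Not to be turned
- spray_can: bystander: upright lubricant spray can, 52 mm across, 165 mm high, at the cabinet's far left corner; origin under its centre
- screwdriver: bystander: screwdriver, 150 mm long, lying on the right of the cabinet; origin under its middle
- wrench: bystander: open-ended wrench, 150 mm long, lying on the left of the cabinet; origin under its middle
- stepper: bystander: stepper motor, 42 mm square, 64 mm high with its upright shaft, standing in front of the cabinet; origin under its centre
- mount_block: bystander: white plastic block with three holes, 60 x 90 x 22 mm, on the right of the cabinet; origin under its centre
- collet_nut: bystander: steel collet nut, 32 mm across, 24 mm high, in front on the left; origin under its centre
- caliper: bystander: caliper, 170 mm long, lying flat between the robot and the cabinet; origin under its beam

How it is judged:
By the outcome, as a careful person would: the job done as asked, in the order asked, and still so for the second after the job is handed in, while the arm keeps its last pose, push and grip.
It also fails if it takes over 59 s, if anything falls off the work surface, if the arm or the gripper's body presses on something with over 40 N, if the wrist force passes 120 N, or if a joint passes its speed limit or range.

### The arm

A 6-joint arm with a two-finger parallel gripper is mounted at the origin on the work surface. World frame = base frame: x ahead of the robot, y to its left, z up, the work surface at z = 0. Lengths are in m, angles in rad, forces in N, time in s.
With the tool pointing down it reaches from about 0.325 to 0.9 m from the base axis. Payload 6.1 kg.
Tool frame: the origin (TCP) lies between the finger pads; the fingertips stand 17 mm ahead of it and the grasp point (between the pads) lies 2 mm behind it (r.tip_reach is the distance from the TCP to the fingertips, in m); y points along the fingers, z is the direction in which the jaws open and shut, and the axes are right-handed (so a half turn about y gives the same grasp; the last joint's range is limited). The gripper opens to 87 mm and grips with 3 to 60 N. Pads are 19 mm wide; open, the fingers measure 117 mm over their backs; the gripper's body (75 mm by 190 mm) begins 51 mm behind the grasp point.
Start: joints at [1.035, 0.22, 1.526, -0, 1.395, -0.126], TCP at [0.249, 0.573, 0.24] pointing down, gripper open.
Joint ranges: [-2.98, 2.98], [-0.91, 2.08], [0.09, 2.57], [-1.24, 4.39], [0.2, 2.65], [-2.68, 2.68]. Speed limits (rad/s): [2.57, 2.57, 3.01, 3.14, 3.14, 3.14].

### API

Orientations are given as a 3x3 rotation matrix whose columns are the frame's x, y, z axes.
In Python, from cell import r gives the robot as it stands.
- The arm moves only by the tool carry_out, never from a script. Its arguments are lists of equal length, an entry for each row: "gripper": the closure, from -1 (fully open) to 1 (shut), so that 0 is half open; "linear": the shift along the tool's x, y, z in m, a list of three; "spin": the turn about the tool's y in rad. A call has 1 to 12 rows; each row shifts and turns the commanded pose from where the row before left it, along the tool's axes as they then stand; what a row does not reach is not made up. A row lasts 1/8 s, in which the tool goes at most 62.5 mm and 10.7 degrees, less where a joint would pass 70% of its speed; a pose out of reach is approached as far as the arm can. A call with a gripper value outside its range is refused whole. The fingers move at their own pace and stop on an object; "grip_force" is the grip in N (left out, the last holds). Time passes only in rows, so rows that do not move let the fingers close. It gives the time, the measured TCP pose, the force and the opening at its end, in the units of the state.
- r.get_obs(): the state, without advancing time (a new reading comes with each control period).
- r.grab_frame(name): name is "side" or "top"; returns a dict with "color" (400x640x3 uint8, red, green, blue), "fx", "fy", "cx", "cy" (pixels), "xyz" and "orientation" of the camera in the world. Camera axes: x right, y down, z forward; pixel columns grow to the right and rows downward; lengths in m; the calibration is good to about 2 mm. A picture is of the moment at which its call begins. There is no depth.
- r.sign_off(): hands the job in, once; it reports no verdict.
The state is a dict: "time": time; "joints": joint angles; "qd": joint speeds; "joint_torque": joint torques, N m; "ee_pos": TCP position; "ee_rot": TCP orientation; "ft_force": force on the tool from outside, world axes, zero at the start; "torque": the same for the moment, N m; "finger_gap": opening from 0.0 (shut) to 1.0 (fully open).
Only numpy, scipy, OpenCV 4.12 (cv2) and the standard library are available. Lean on these libraries where they do the work, as an engineer would, in place of code of your own. Each camera call takes 0.05 s, during which the arm holds its last target.

## Working session

There is one attempt and no reset: what is moved stays moved. The work goes in short steps, Python scripts to look and compute and a tool call to move; the robot and the scene stay as the last step left them, time stands still between calls to the robot, and variables do not carry over. Pictures are saved under pics/ and viewed, and the job is handed in when it is done.

Besides the shell and the picture viewer there is one more tool, called after "Request:" by a JSON object that holds its "method" and its "body". carry_out: Moves the arm, as the interface text tells. Its arguments: {"type":"object","properties":{"gripper":{"type":"array"},"linear":{"type":"array"},"spin":{"type":"array"},"grip_force":{"type":"number"}},"required":["gripper","linear","spin"]}

```bash
ls; mkdir -p pics; python3 - <<'E'
from cell import r
import cv2,numpy as np
o=r.get_obs()
for k,v in o.items(): print(k,np.round(v,4).tolist())
for n in("side","top"):
    f=r.grab_frame(n); cv2.imwrite(f"pics/{n}0.png",f["color"][:,:,::-1])
    np.save(f"pics/{n}0.npy",f,allow_pickle=True)
    print(n,[f[k] for k in("fx","fy","cx","cy")],f["xyz"],np.round(f["orientation"],4).tolist())
E
```

```text
pics
time 0.0
joints [1.0349, 0.2212, 1.5276, -0.0, 1.3947, -0.1261]
qd [-0.0004, -0.0002, -0.0013, 0.0007, 0.0006, -0.0021]
joint_torque [0.0005, -49.4598, -38.7391, 0.0702, 0.057, -0.0002]
ee_pos [0.2487, 0.5727, 0.2384]
ee_rot [[0.9172, -0.001, 0.3985], [-0.3985, -0.0017, 0.9172], [-0.0002, -1.0, -0.0019]]
ft_force [-0.7435, 0.2411, 0.2137]
torque [0.0081, 0.0251, -0.0098]
finger_gap 1.0002
side [425.714574589369, 425.714574589369, 322.47418369454016, 193.2231737108593] [0.46748152 0.76358104 0.85812962] [[-0.994, -0.0696, 0.0842], [-0.1091, 0.6798, -0.7252], [-0.0068, -0.7301, -0.6833]]
top [414.78267467694826, 414.78267467694826, 323.1061204701732, 201.1319751876804] [0.33457973 0.0098016  1.34789984] [[-0.0269, -0.9837, 0.178], [-0.9996, 0.0262, -0.0061], [0.0014, -0.1781, -0.984]]
```

View pics/side0.png

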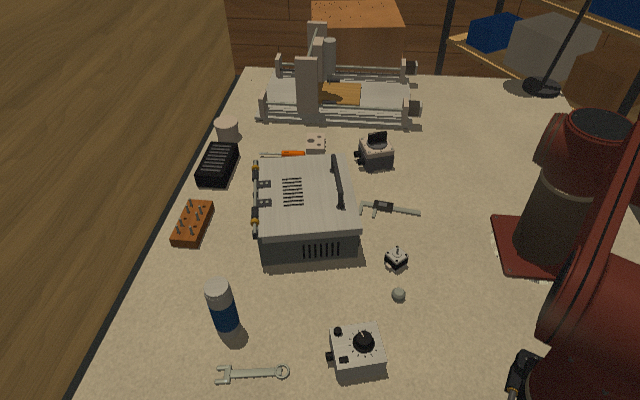

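View pics/top0.png

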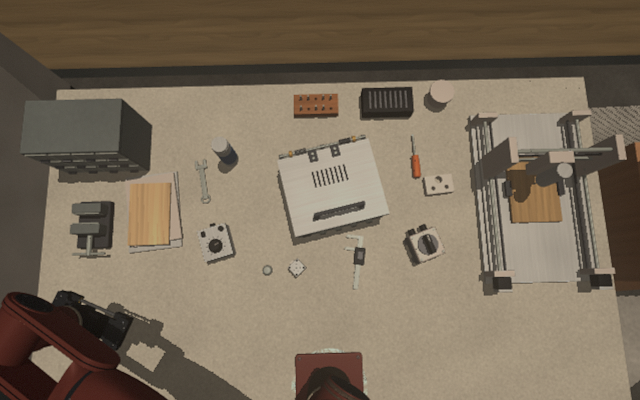

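The side and top views show the isolator at top px (427,243), on the robot's right. The handle bar is at top px (340,212), and the speed box is on the left at (215,243). I'll zoom in for precise pixels.

```bash
cat > h.py <<'E'
import numpy as np,cv2
def ld(p): return np.load(p,allow_pickle=True).item()
def ray(f,u,v):
    d=np.array([(u-f["cx"])/f["fx"],(v-f["cy"])/f["fy"],1.]); d=np.asarray(f["orientation"])@d
    return np.asarray(f["xyz"]),d/np.linalg.norm(d)
def onz(f,u,v,z):
    c,d=ray(f,u,v); return c+d*(z-c[2])/d[2]
def tri(rs):
    A=0;b=0
    for c,d in rs:
        P=np.eye(3)-np.outer(d,d);A=A+P;b=b+P@c
    return np.linalg.solve(A,b)
def proj(f,p):
    q=np.asarray(f["orientation"]).T@(np.asarray(p)-f["xyz"]); return f["fx"]*q[0]/q[2]+f["cx"],f["fy"]*q[1]/q[2]+f["cy"]
def crop(f,x,y,w,h,s,name):
    im=cv2.resize(f["color"][y:y+h,x:x+w,::-1],None,fx=s,fy=s,interpolation=cv2.INTER_CUBIC)
    for i in range(0,w,10): cv2.putText(im,str(x+i),(i*s,8),0,.3,(0,0,255)); cv2.line(im,(i*s,10),(i*s,14),(0,0,255))
    for i in range(0,h,10): cv2.putText(im,str(y+i),(0,i*s+4),0,.3,(0,0,255))
    cv2.imwrite(name,im)
E
python3 - <<'E'
from h import *
t=ld("pics/top0.npy");s=ld("pics/side0.npy")
crop(t,395,215,65,55,12,"pics/tz1.png")
crop(s,345,120,65,55,12,"pics/sz1.png")
crop(t,270,130,130,110,6,"pics/tz2.png")
crop(s,240,140,130,90,6,"pics/sz2.png")
E
```

```text
(no output)
```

View pics/tz1.png

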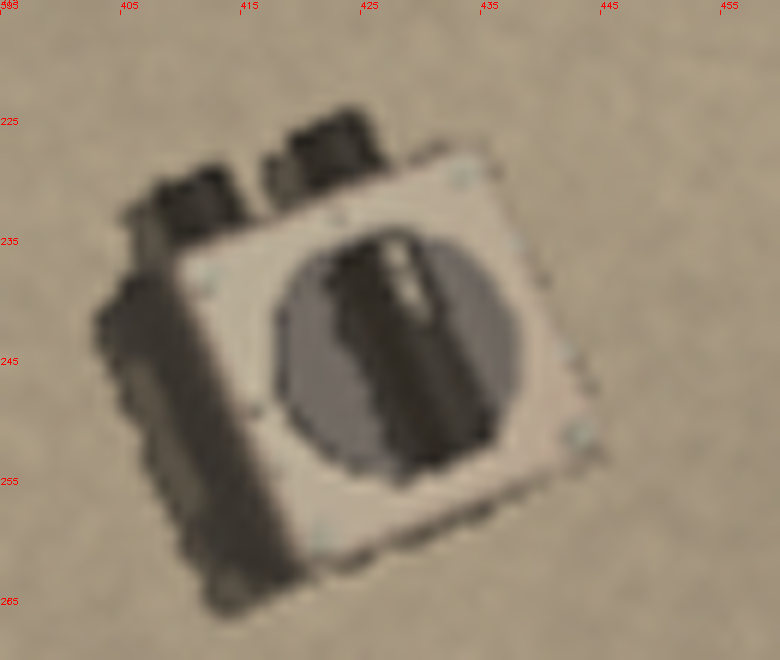

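View pics/sz1.png

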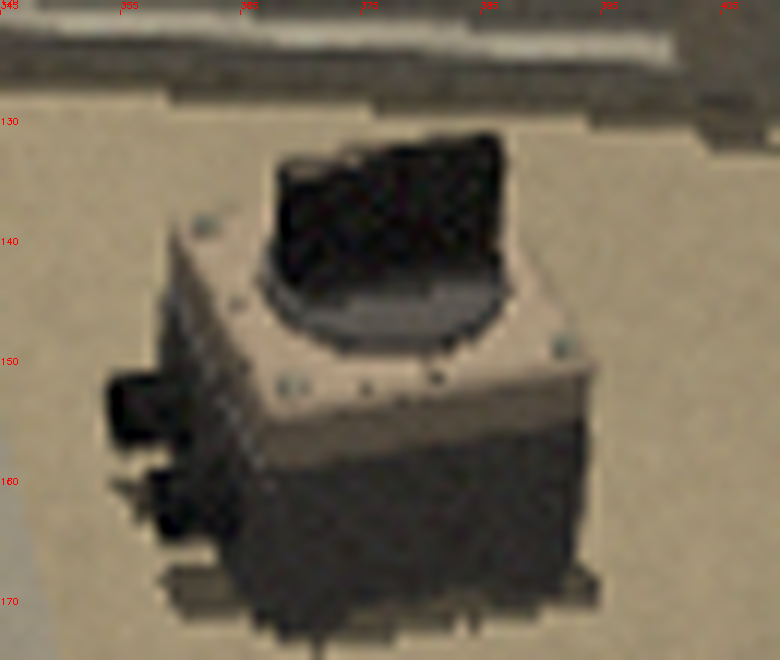

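View pics/tz2.png

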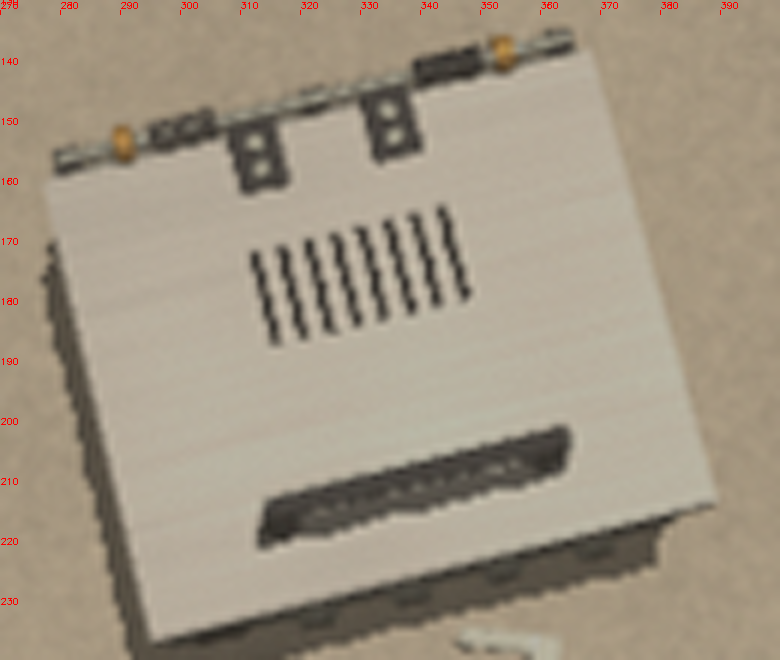

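View pics/sz2.png

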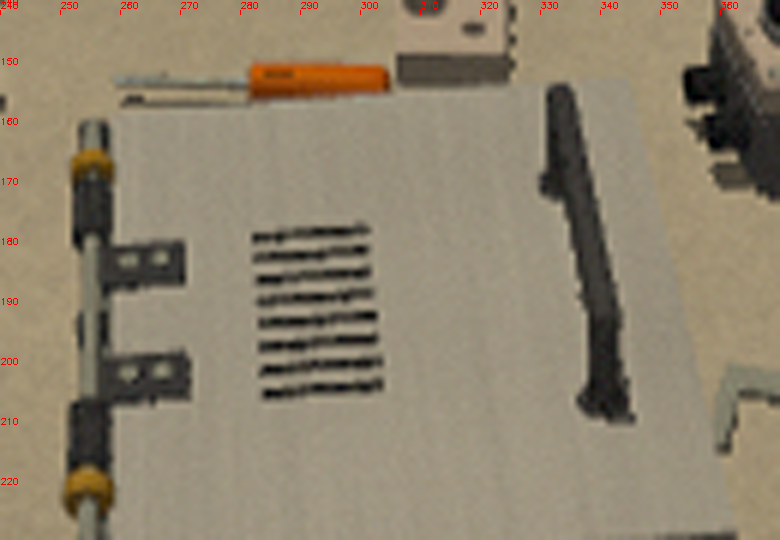

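```bash
python3 - <<'E'
from h import *
np.set_printoptions(precision=4,suppress=True)
t=ld("pics/top0.npy");s=ld("pics/side0.npy")
c=[onz(t,*p,.072) for p in((410,236.5),(435,227),(445.2,253.2),(420.5,263))]
print(np.array(c),np.mean(c,0),[np.linalg.norm(c[i]-c[i-1]) for i in range(4)])
for i in range(4):
    d=c[(i+1)%4]-c[i]; print(np.degrees(np.arctan2(d[1],d[0])))
print("plate top",onz(t,428,245,.077))
c2=[onz(s,*p,.072) for p in((359.3,138.7),(368,154.3),(394,150.2))]
print(np.array(c2),"diag mid",(c2[0]+c2[2])/2)
print("plate side",onz(s,377,143.7,.077))
print("bar topend line",onz(t,427.5,234.8,.112),onz(t,433.5,252.5,.112))
a=[onz(t,*p,.17) for p in((312.8,215.5),(363.2,203))];print("handle top",a,np.linalg.norm(a[0]-a[1]),(a[0]+a[1])/2)
b=[onz(s,*p,.17) for p in((342,208.5),(332.5,154.8))];print("handle side",b,np.linalg.norm(b[0]-b[1]),(b[0]+b[1])/2)
for q in (a,b):
    d=q[0]-q[1];print(np.degrees(np.arctan2(d[1],d[0])))
# cover corners top z~.124..
c=[onz(t,*p,.125) for p in((277.5,161.5),(367.5,138.5),(389,212),(295.5,236))]
print("cover",np.array(c),np.mean(c,0))
h=[onz(t,*p,.124) for p in((279.5,157.5),(366,137.5))];print("hinge",h,(h[0]+h[1])/2,np.linalg.norm(h[0]-h[1]),np.degrees(np.arctan2(*(h[0]-h[1])[1::-1])))
E
```

```text
[[ 0.4476 -0.2627  0.072 ]
 [ 0.4749 -0.3419  0.072 ]
 [ 0.3937 -0.367   0.072 ]
 [ 0.3661 -0.2895  0.072 ]] [ 0.4206 -0.3153  0.072 ] [np.float64(0.08578767586148829), np.float64(0.0837609666610259), np.float64(0.08501709938044247), np.float64(0.08232081514276654)]
-70.9858907129659
-162.78964615666598
109.57360706778266
18.191290990786428
plate top [ 0.4198 -0.3149  0.077 ]
[[ 0.477  -0.3305  0.072 ]
 [ 0.4475 -0.254   0.072 ]
 [ 0.37   -0.282   0.072 ]] diag mid [ 0.4235 -0.3063  0.072 ]
plate side [ 0.4219 -0.303   0.077 ]
bar topend line [ 0.4478 -0.3067  0.112 ] [ 0.3949 -0.3207  0.112 ]
handle top [array([0.5066, 0.0331, 0.17  ]), array([ 0.5391, -0.113 ,  0.17  ])] 0.14968960736279305 [ 0.5229 -0.0399  0.17  ]
handle side [array([0.5025, 0.0793, 0.17  ]), array([ 0.5423, -0.1157,  0.17  ])] 0.1990343638107626 [ 0.5224 -0.0182  0.17  ]
102.54591357399408
101.51403292384065
cover [[ 0.6823  0.1378  0.125 ]
 [ 0.7482 -0.1398  0.125 ]
 [ 0.5177 -0.1934  0.125 ]
 [ 0.4535  0.0864  0.125 ]] [ 0.6004 -0.0272  0.125 ]
hinge [array([0.695 , 0.1317, 0.124 ]), array([ 0.7519, -0.1355,  0.124 ])] [ 0.7235 -0.0019  0.124 ] 0.27320368954341007 102.01030963662664
```

```bash
python3 - <<'E'
from h import *
np.set_printoptions(precision=4,suppress=True)
t=ld("pics/top0.npy");s=ld("pics/side0.npy")
P={"collarR":((354,138.5),(255.3,167.3)),"collarL":((290.5,153.5),(254.5,222)),"slot0far":((311.5,172),(300.8-18.5,204.8)),
"slotend":((344,164.5),(282.5,179.5)),"boxfrontleft":((410,236.5),(368,154.5)),"boxright":((420.5,263),(394,150.5)),"boxback":((435,227),(359.3,138.7)),"handleR":((363.2,203),(332.5,154.8))}
for k,(a,b) in P.items():
    X=tri([ray(t,*a),ray(s,*b)]); pa=proj(t,X);pb=proj(s,X); print(k,X,np.subtract(pa,a),np.subtract(pb,b))
crop(t,255,255,65,30,12,"pics/tz3.png")
crop(s,375,235,65,65,11,"pics/sz3.png")
E
```

```text
collarR [ 0.7495 -0.0983  0.1246] [-0.0016 -0.0292] [0.0322 0.0093]
collarL [0.7072 0.0981 0.1225] [0.0021 0.0375] [-0.0472 -0.0124]
slot0far [0.6496 0.035  0.1226] [-0.0177 -0.7541] [0.9054 0.2313]
slotend [ 0.6697 -0.065   0.117 ] [-0.0001 -0.0065] [0.0073 0.002 ]
boxfrontleft [ 0.4478 -0.2645  0.0632] [-0.0121  0.1898] [-0.1908 -0.0413]
boxright [ 0.3677 -0.2917  0.0634] [ 0.0341 -0.4316] [0.4283 0.0806]
boxback [ 0.4766 -0.3448  0.0616] [ 0.0084 -0.1758] [0.1692 0.0376]
handleR [ 0.5405 -0.1129  0.1718] [ 0.0157 -0.5598] [0.601  0.1446]
```

View pics/sz3.png

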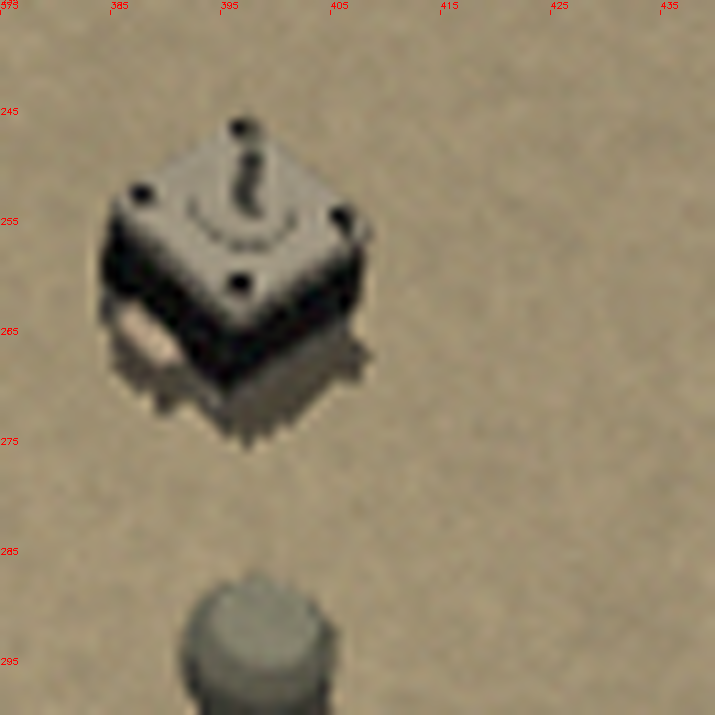

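View pics/tz3.png

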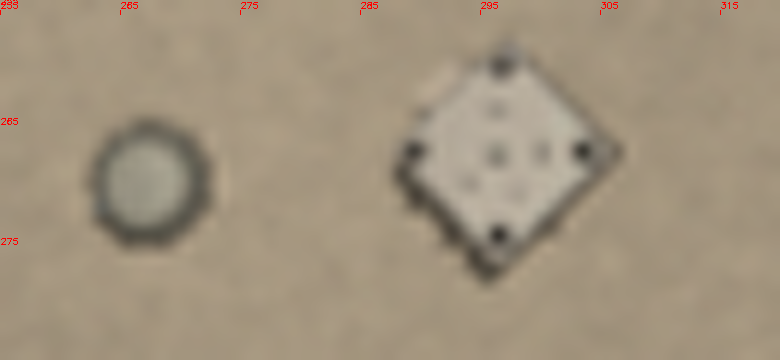

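The hinge, box and handle line up across the views. At the isolator the side view disagrees by about 9 mm in y, so I'll trust the top view there and check again with the gripper close. I'll move over now.

Request:
{"method": "carry_out", "body": {"gripper": [-1,-1,-1,-1,-1,-1,-1,-1,-1,-1], "linear": [[0.04,-0.006,-0.029],[0.04,-0.006,-0.029],[0.04,-0.006,-0.029],[0.04,-0.006,-0.029],[0.04,-0.006,-0.029],[0.04,-0.006,-0.029],[0.04,-0.006,-0.029],[0.04,-0.006,-0.029],[0.04,-0.006,-0.029],[0.04,-0.006,-0.029]], "spin": [0,0,0,0,0,0,0,0,0,0]}}

```text
time: 1.35
ee_pos: [0.5007, 0.1464, 0.2994]
ee_rot: [[0.917, -0.0, 0.398], [-0.398, 0.0, 0.917], [-0.0, -1.0, -0.0]]
ft_force: [0.8, 0.7, -0.6]
finger_gap: 1.003
```

Request:
{"method": "carry_out", "body": {"gripper": [-1,-1,-1,-1,-1,-1,-1,-1,-1,-1], "linear": [[0.011,0,-0.046],[0.011,0,-0.046],[0.011,0,-0.046],[0.011,0,-0.046],[0.011,0,-0.046],[0.011,0,-0.046],[0.011,0,-0.046],[0.011,0,-0.046],[0.011,0,-0.046],[0.011,0,-0.046]], "spin": [0,0,0,0,0,0,0,0,0,0]}}

```text
time: 2.6
ee_pos: [0.4173, -0.3192, 0.2992]
ee_rot: [[0.917, -0.0, 0.399], [-0.399, 0.0, 0.917], [-0.0, -1.0, 0.0]]
ft_force: [0.9, -0.3, -0.1]
finger_gap: 0.999
```

Request:
{"method": "carry_out", "body": {"gripper": [-1,-1,-1,-1,-1,-1,-1,-1,-1,-1,-1,-1], "linear": [[0,0,0],[0,0,0],[0,0,0],[0,0,0],[0,0,0],[0,0,0],[0,0,0],[0,0,0],[0,0,0],[0,0,0],[0,0,0],[0,0,0]], "spin": [0.18,0.18,0.18,0.18,0.18,0.18,0.18,0.18,0.18,0.18,0.18,0.18]}}

```text
time: 4.1
ee_pos: [0.4178, -0.3176, 0.299]
ee_rot: [[-0.844, -0.001, 0.536], [-0.536, 0.001, -0.844], [0.0, -1.0, -0.001]]
ft_force: [-0.1, 0.1, -0.8]
finger_gap: 0.999
```

Request:
{"method": "carry_out", "body": {"gripper": [-1,-1,-1], "linear": [[0,0,0],[0,0,0],[0,0,0]], "spin": [0.13,0.13,0]}}

```text
time: 4.47
ee_pos: [0.4178, -0.3177, 0.2991]
ee_rot: [[-0.951, -0.001, 0.308], [-0.308, 0.001, -0.951], [0.0, -1.0, -0.001]]
ft_force: [0.2, 0.4, -0.4]
finger_gap: 1.004
```

Request:
{"method": "carry_out", "body": {"gripper": [-1,-1,-1,-1,-1,-1], "linear": [[-0.003,0.04,-0.001],[0,0.04,0],[0,0.04,0],[0,0.03,0],[0,0.01,0],[0,0,0]], "spin": [0,0,0,0,0,0]}}

```text
time: 5.22
ee_pos: [0.4204, -0.3159, 0.1394]
ee_rot: [[-0.951, -0.001, 0.308], [-0.308, 0.001, -0.951], [0.0, -1.0, -0.001]]
ft_force: [-0.0, -0.4, -0.1]
finger_gap: 0.995
```

```bash
python3 - <<'E'
from cell import r
from h import *
for n in("side","top"):
    f=r.grab_frame(n); np.save(f"pics/{n}1.npy",f,allow_pickle=True)
    if n=="side": crop(f,330,90,90,85,9,"pics/sz4.png")
    else: crop(f,385,205,90,65,8,"pics/tz4.png")
E
```

```text
(no output)
```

View pics/sz4.png

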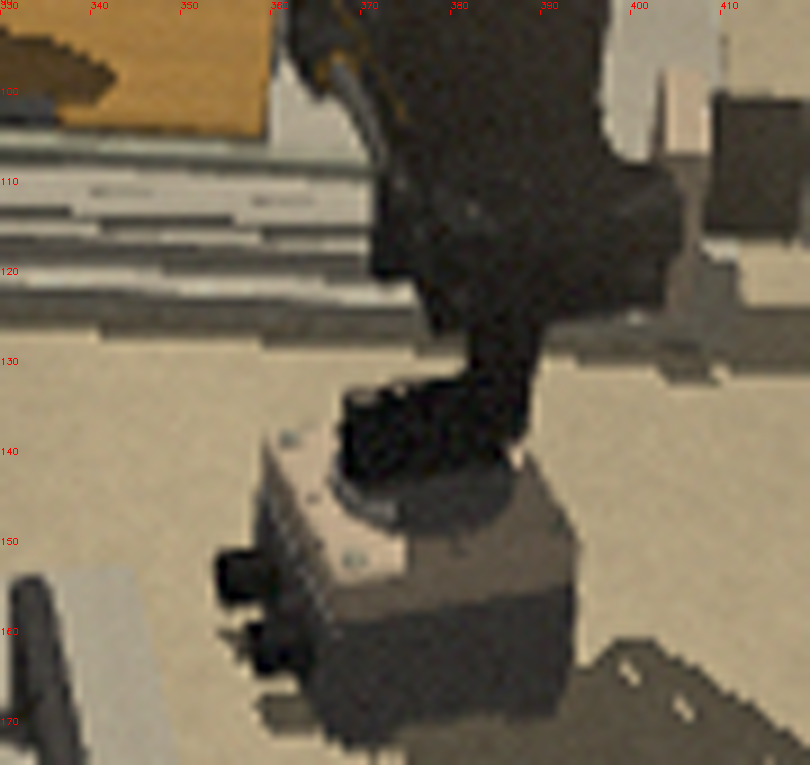

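View pics/tz4.png

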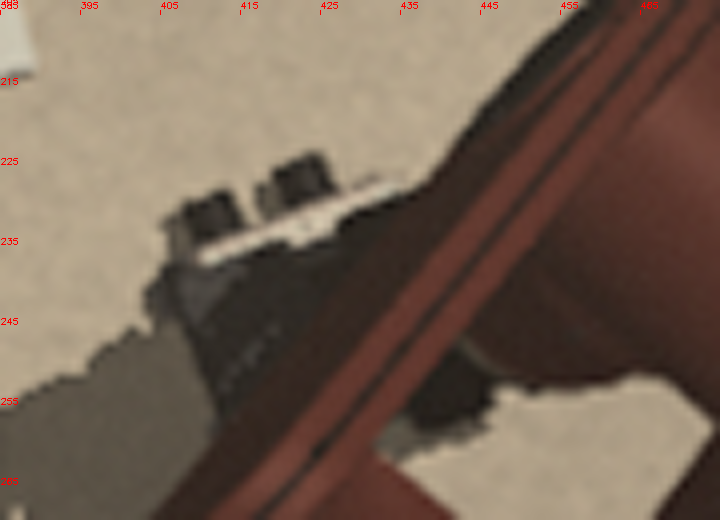

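```bash
python3 - <<'E'
from h import *
s=ld("pics/side1.npy")
T=np.array([.4204,-.3159,.1394]);z=np.array([.308,-.951,0]);x=np.array([-.951,-.308,0])
for nm,sg in(("near",-1),("far",1)):
  for th in(.0435,.0585):
    for w in(-.0095,.0095):
      print(nm,th,w,np.round(proj(s,T+sg*th*z+w*x-[0,0,.017]),1))
for c in((.42,-.315),(.4215,-.309)):
  b=np.array([*c,.112]);
  for dz in (0,-.035): print("bar",c,dz,[np.round(proj(s,b-x*.029*k+z*.007*m+[0,0,dz]),1).tolist() for k,m in((1,-1),(-1,-1),(-1,1),(1,1))])
E
```

```text
near 0.0435 -0.0095 [380.1 137.7]
near 0.0435 0.0095 [386.3 136.9]
near 0.0585 -0.0095 [381.6 140.6]
near 0.0585 0.0095 [387.9 139.8]
far 0.0435 -0.0095 [371.6 121.4]
far 0.0435 0.0095 [377.6 120.7]
far 0.0585 -0.0095 [370.3 118.8]
far 0.0585 0.0095 [376.1 118.1]
bar (0.42, -0.315) 0 [[370.1, 134.5], [388.5, 132.1], [387.1, 129.5], [368.7, 131.9]]
bar (0.42, -0.315) -0.035 [[369.3, 143.9], [387.4, 141.6], [386.0, 138.9], [368.0, 141.3]]
bar (0.4215, -0.309) 0 [[369.5, 135.6], [388.0, 133.3], [386.6, 130.6], [368.2, 133.0]]
bar (0.4215, -0.309) -0.035 [[368.7, 145.1], [386.9, 142.7], [385.5, 140.0], [367.4, 142.4]]
```

Request:
{"method": "carry_out", "body": {"gripper": [-1,-1,-1,0,0.5,0.5,0.5], "linear": [[-0.001,0.015,-0.0025],[0,0.015,0],[0,0.005,0],[0,0,0],[0,0,0],[0,0,0],[0,0,0]], "spin": [0,0,0,0,0,0,0], "grip_force": 10}}

```text
time: 6.2
ee_pos: [0.4209, -0.3135, 0.1049]
ee_rot: [[-0.952, 0.0, 0.307], [-0.307, -0.0, -0.952], [-0.0, -1.0, 0.001]]
ft_force: [-0.0, -0.3, -0.6]
finger_gap: 0.631
```

Request:
{"method": "carry_out", "body": {"gripper": [0.6,0.7,0.7], "linear": [[0,0,0],[0,0,0],[0,0,0]], "spin": [0,0,0]}}

```text
time: 6.58
ee_pos: [0.4207, -0.3133, 0.1046]
ee_rot: [[-0.952, 0.0, 0.307], [-0.307, -0.0, -0.952], [-0.0, -1.0, 0.0]]
ft_force: [-0.0, -0.1, -0.8]
finger_gap: 0.29
```

Request:
{"method": "carry_out", "body": {"gripper": [0.7,0.8,0.9], "linear": [[0,0,0],[0,0,0],[0,0,0]], "spin": [0,0,0]}}

```text
time: 6.95
ee_pos: [0.421, -0.314, 0.1047]
ee_rot: [[-0.952, 0.001, 0.307], [-0.307, -0.002, -0.952], [-0.0, -1.0, 0.002]]
ft_force: [1.4, -5.9, -2.6]
finger_gap: 0.162
```

Request:
{"method": "carry_out", "body": {"gripper": [1,1], "linear": [[0,0,0],[0,0,0]], "spin": [0,0]}}

```text
time: 7.2
ee_pos: [0.4209, -0.314, 0.1046]
ee_rot: [[-0.952, 0.001, 0.307], [-0.307, -0.001, -0.952], [-0.0, -1.0, 0.002]]
ft_force: [2.1, -4.9, -4.0]
finger_gap: 0.168
```

Request:
{"method": "carry_out", "body": {"gripper": [1,1,1,1], "linear": [[0,0,0.001],[0,0,0],[0,0,0],[0,0,0]], "spin": [0,-0.15,-0.15,-0.15], "grip_force": 15}}

```text
time: 7.7
ee_pos: [0.4216, -0.3153, 0.1047]
ee_rot: [[-0.721, 0.002, 0.693], [-0.693, -0.002, -0.721], [0.0, -1.0, 0.003]]
ft_force: [3.9, -7.3, -6.6]
finger_gap: 0.16
```

Request:
{"method": "carry_out", "body": {"gripper": [1,1,1], "linear": [[0,0,0],[0,0,0],[0,0,0]], "spin": [-0.15,-0.15,-0.15]}}

```text
time: 8.07
ee_pos: [0.4228, -0.3161, 0.1047]
ee_rot: [[-0.347, 0.005, 0.938], [-0.938, -0.004, -0.347], [0.002, -1.0, 0.006]]
ft_force: [9.4, -9.9, -11.5]
finger_gap: 0.16
```

Request:
{"method": "carry_out", "body": {"gripper": [1,1,1], "linear": [[0.001,0.001,0.0025],[0,0,0],[0,0,0]], "spin": [0,-0.15,-0.15]}}

```text
time: 8.45
ee_pos: [0.424, -0.3165, 0.1046]
ee_rot: [[-0.055, 0.002, 0.998], [-0.998, -0.001, -0.055], [0.001, -1.0, 0.002]]
ft_force: [3.3, -2.1, 1.2]
finger_gap: 0.162
```

Request:
{"method": "carry_out", "body": {"gripper": [1,1,1], "linear": [[0,0,0],[0,0,0],[0,0,0]], "spin": [-0.15,-0.15,0]}}

```text
time: 8.82
ee_pos: [0.425, -0.3164, 0.1046]
ee_rot: [[0.239, 0.004, 0.971], [-0.971, -0.001, 0.239], [0.002, -1.0, 0.004]]
ft_force: [6.2, -1.8, 0.0]
finger_gap: 0.162
```

Request:
{"method": "carry_out", "body": {"gripper": [1,1,1], "linear": [[0,0,0.001],[0,0,0],[0,0,0]], "spin": [-0.06,-0.04,0]}}

```text
time: 9.2
ee_pos: [0.4254, -0.3164, 0.1046]
ee_rot: [[0.333, 0.003, 0.943], [-0.943, -0.001, 0.333], [0.002, -1.0, 0.002]]
ft_force: [5.1, -1.9, 3.2]
finger_gap: 0.164
```

```bash
python3 - <<'E'
from cell import r
import numpy as np
o=r.get_obs()
print(np.round(o["torque"],3),np.round(o["joints"],3),np.round(o["ft_force"],2))
E
```

```text
[-0.545 -0.854  0.003] [-7.890e-01  1.340e-01  1.894e+00  1.000e-03  1.111e+00 -1.129e+00] [ 5.07 -1.89  3.16]
```

Request:
{"method": "carry_out", "body": {"gripper": [0.5,0.2,0,-0.3,-0.3,-0.3], "linear": [[0,0,0],[0,0,0],[0,0,0],[0,0,0],[0,0,0],[0,0,0]], "spin": [0,0,0,0,0,0]}}

```text
time: 9.95
ee_pos: [0.4239, -0.3158, 0.1035]
ee_rot: [[0.334, -0.0, 0.942], [-0.942, 0.0, 0.334], [-0.0, -1.0, -0.0]]
ft_force: [-0.3, 0.4, 0.4]
finger_gap: 0.636
```

Request:
{"method": "carry_out", "body": {"gripper": [-0.3,-0.3,-0.3,-0.3,-0.3,-0.3,-0.3,-0.3,-0.3,-0.3,-0.3,-0.3], "linear": [[0,-0.042,0],[0,-0.042,0],[0,-0.042,0],[0,-0.041,0],[-0.0375,0,0.031],[-0.0375,0,0.031],[-0.0375,0,0.031],[-0.0375,0,0.031],[-0.0375,0,0.031],[-0.0375,0,0.03],[0,0,0],[0,0,0]], "spin": [0,0,0,0,0,0,0,0,0,0,0.128,0]}}

```text
time: 11.45
ee_pos: [0.5231, -0.0413, 0.2705]
ee_rot: [[0.214, -0.0, 0.977], [-0.977, -0.0, 0.214], [0.0, -1.0, -0.0]]
ft_force: [-0.3, 0.1, 1.0]
finger_gap: 0.651
```

```bash
python3 - <<'E'
from cell import r
from h import *
for n in("side","top"):
    f=r.grab_frame(n); np.save(f"pics/{n}2.npy",f,allow_pickle=True)
    if n=="side":
        crop(f,345,120,65,55,12,"pics/sz5.png"); crop(f,240,90,160,130,5,"pics/sz6.png")
    cv2.imwrite(f"pics/{n}2.png",f["color"][:,:,::-1])
E
```

```text
(no output)
```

View pics/sz5.png

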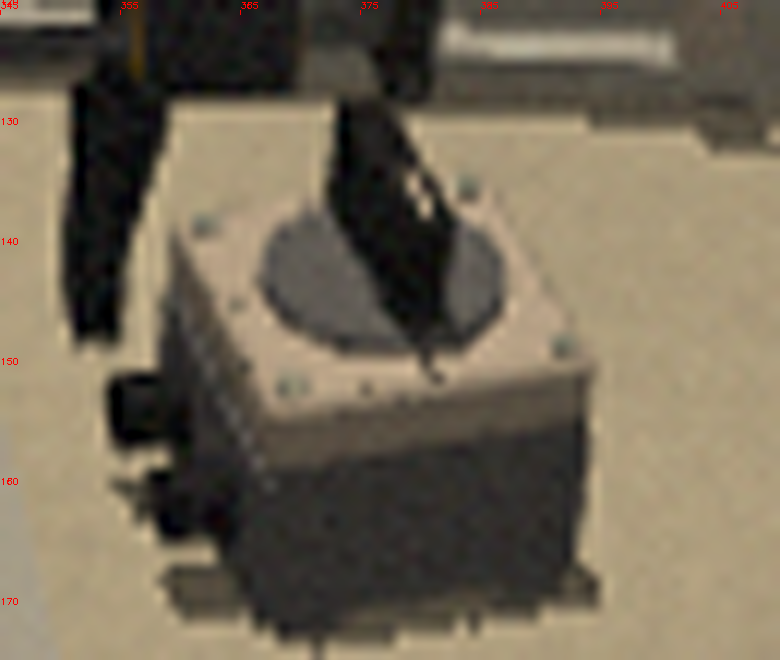

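View pics/sz6.png

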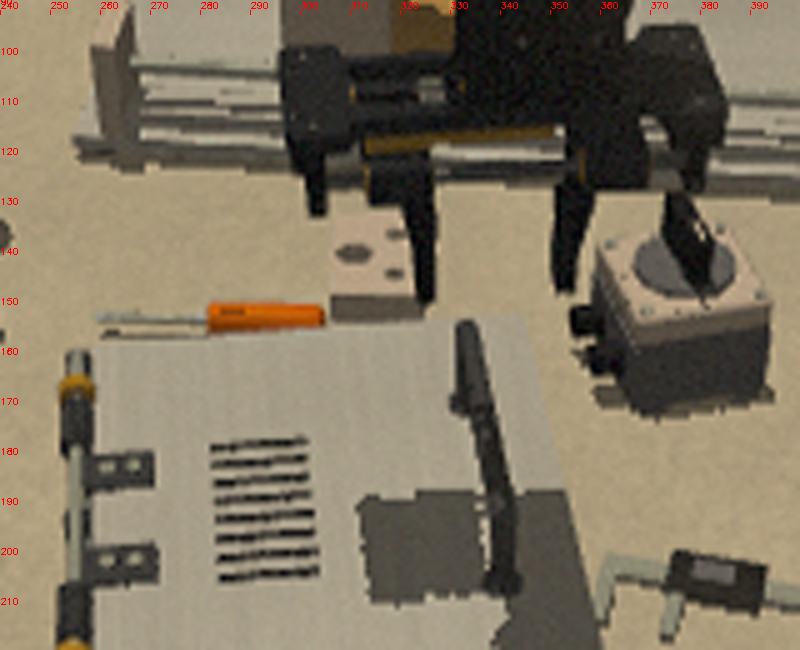

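View pics/top2.png

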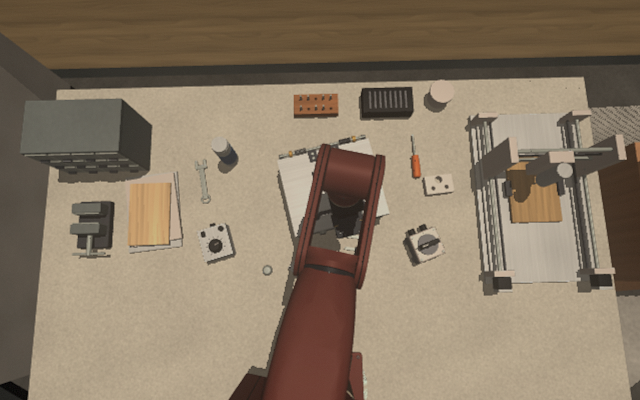

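The isolator bar has turned the full quarter. In the side crop its white line is now at (379,135), and the bar lies square to its old direction. Next I'll lower onto the cover handle.

Request:
{"method": "carry_out", "body": {"gripper": [-0.3,-0.3,-0.3,-0.3,0.2,0.5,0.5], "linear": [[0,0.035,0],[0,0.035,0],[0,0.025,0],[0,0.007,0],[0,0,0],[0,0,0],[0,0,0]], "spin": [0,0,0,0,0,0,0], "grip_force": 6}}

```text
time: 12.42
ee_pos: [0.5238, -0.0421, 0.1698]
ee_rot: [[0.211, 0.002, 0.977], [-0.977, -0.0, 0.211], [0.001, -1.0, 0.002]]
ft_force: [0.4, -0.3, 0.2]
finger_gap: 0.395
```

Request:
{"method": "carry_out", "body": {"gripper": [0.6,0.6,0.7,0.8], "linear": [[0,0,0],[0,0,0],[0,0,0],[0,0,0]], "spin": [0,0,0,0]}}

```text
time: 12.92
ee_pos: [0.5257, -0.0414, 0.1692]
ee_rot: [[0.211, 0.007, 0.977], [-0.977, 0.001, 0.211], [0.001, -1.0, 0.007]]
ft_force: [11.5, 4.0, -4.8]
finger_gap: 0.135
```

Request:
{"method": "carry_out", "body": {"gripper": [0.9,1,1], "linear": [[0,0,0],[0,0,0],[0,0,0]], "spin": [0,0,0]}}

```text
time: 13.3
ee_pos: [0.5258, -0.0413, 0.1693]
ee_rot: [[0.211, 0.007, 0.977], [-0.977, 0.001, 0.211], [0.001, -1.0, 0.007]]
ft_force: [10.6, 3.1, -4.5]
finger_gap: 0.134
```

Request:
{"method": "carry_out", "body": {"gripper": [1,1,1], "linear": [[0,0,0.003],[0,0,0],[0,0,0]], "spin": [0,0,0], "grip_force": 12}}

```text
time: 13.68
ee_pos: [0.5258, -0.0413, 0.1686]
ee_rot: [[0.211, -0.0, 0.977], [-0.977, 0.0, 0.211], [-0.0, -1.0, -0.0]]
ft_force: [-1.6, 0.6, 1.8]
finger_gap: 0.131
```

```bash
cat >> h.py <<'E'
def dh(t): return 208*np.cos(t)-46*np.sin(t),208*np.sin(t)+46*np.cos(t)
def ang(back,up):  # m from shut
    from math import atan2
    return atan2(.046+up,.208-back)-atan2(.046,.208)
E
python3 - <<'E'
from h import *
ts=np.r_[0,.02,np.arange(.06,.801,.0529),.84,.88,.92,.95]
p=np.array([dh(t) for t in ts])
for t,a in zip(ts[1:],np.diff(p,axis=0)): print(round(t,3),"y",round(-a[1]/1e3,4),"z",round(-a[0]/1e3,4))
E
```

```text
0.02 y -0.0042 z 0.001
0.06 y -0.0082 z 0.0022
0.113 y -0.0108 z 0.0034
0.166 y -0.0106 z 0.0039
0.219 y -0.0103 z 0.0045
0.272 y -0.0101 z 0.005
0.324 y -0.0098 z 0.0056
0.377 y -0.0095 z 0.0061
0.43 y -0.0092 z 0.0066
0.483 y -0.0088 z 0.007
0.536 y -0.0084 z 0.0075
0.589 y -0.008 z 0.0079
0.642 y -0.0076 z 0.0083
0.695 y -0.0071 z 0.0087
0.748 y -0.0067 z 0.0091
0.801 y -0.0062 z 0.0094
0.84 y -0.0043 z 0.0072
0.88 y -0.004 z 0.0075
0.92 y -0.0037 z 0.0077
0.95 y -0.0026 z 0.0058
```

Request:
{"method": "carry_out", "body": {"gripper": [1,1,1,1,1,1,1,1,1], "linear": [[0,-0.0042,0.001],[0,-0.0082,0.0022],[0,-0.0108,0.0034],[0,-0.0106,0.0039],[0,-0.0103,0.0045],[0,-0.0101,0.005],[0,-0.0098,0.0056],[0,-0.0095,0.0061],[0,0,0]], "spin": [0,0,0,0,0,0,0,0,0]}}

```text
time: 14.8
ee_pos: [0.5567, -0.0345, 0.2441]
ee_rot: [[0.212, -0.001, 0.977], [-0.977, -0.0, 0.212], [0.0, -1.0, -0.001]]
ft_force: [-9.1, -0.7, 4.0]
finger_gap: 0.133
```

```bash
python3 - <<'E'
from cell import r
from h import *
o=r.get_obs();p=np.array(o["ee_pos"])-[.5258,-.0413,.1686]
back=p[0]*.977+p[1]*.211
print(o["time"],p,back,"t",ang(back,p[2]),"rad",np.hypot(.208-back,.046+p[2]),o["ft_force"],o["finger_gap"],o["torque"])
f=r.grab_frame("side"); np.save("pics/side3.npy",f,allow_pickle=True); cv2.imwrite("pics/side3.png",f["color"][:,:,::-1])
E
```

```text
14.8 [0.03086875 0.00681363 0.07550896] 0.031596442142923835 t 0.38552735791635284 rad 0.21420233847749945 [-9.12896121 -0.70521231  4.03180704] 0.132703756952313 [-0.30596842  1.6096085   0.02795745]
```

View pics/side3.png

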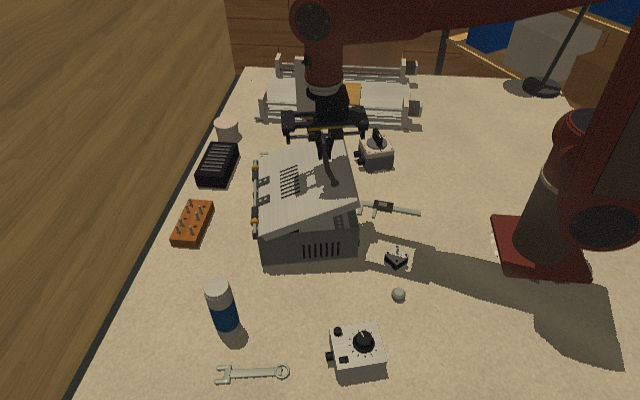

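The cover is lifting with the grip: t≈0.385, with the handle at side px (330,165). There is a small radial force of 9 N towards the robot, so I'll trim the next move by 1.5 mm and continue.

Request:
{"method": "carry_out", "body": {"gripper": [1,1,1,1,1,1,1,1], "linear": [[0,-0.0092,0.0051],[0,-0.0088,0.007],[0,-0.0084,0.0075],[0,-0.008,0.0079],[0,-0.0076,0.0083],[0,-0.0071,0.0087],[0,-0.0067,0.0091],[0,0,0]], "spin": [0,0,0,0,0,0,0,0]}}

```text
time: 15.85
ee_pos: [0.6107, -0.0227, 0.3005]
ee_rot: [[0.212, 0.003, 0.977], [-0.977, 0.0, 0.212], [0.001, -1.0, 0.003]]
ft_force: [-5.5, 0.6, 5.9]
finger_gap: 0.133
```

```bash
cat > st.py <<'E'
from cell import r
from h import *
o=r.get_obs();p=np.array(o["ee_pos"])-[.5258,-.0413,.1686]
back=p[0]*.977+p[1]*.211
print(o["time"],p,back,"t",ang(back,p[2]),"rad",np.hypot(.208-back,.046+p[2]),o["ft_force"],o["finger_gap"])
E
python3 st.py
```

```text
15.85 [0.08485014 0.0185833  0.1318795 ] 0.08681965930635387 t 0.7551150516384196 rad 0.21523427057056518 [-5.46585482  0.56571204  5.88483963] 0.1332541772637536
```

Request:
{"method": "carry_out", "body": {"gripper": [1,1,1,1,1,1], "linear": [[0,-0.0074,0.0086],[0,-0.0043,0.0072],[0,-0.004,0.0075],[0,-0.0037,0.0077],[0,-0.0018,0.004],[0,0,0]], "spin": [0,0,0,0,0,0]}}

```text
time: 16.6
ee_pos: [0.6439, -0.0155, 0.3193]
ee_rot: [[0.212, 0.0, 0.977], [-0.977, 0.0, 0.212], [-0.0, -1.0, 0.0]]
ft_force: [-1.5, 2.6, 3.1]
finger_gap: 0.132
```

```bash
python3 st.py
```

```text
16.6 [0.11814155 0.02580318 0.1506576 ] 0.12086876594017841 t 0.9360775503139251 rad 0.21509547252546968 [-1.51594937  2.6459795   3.10855968] 0.13181620825398807
```

```bash
python3 - <<'E'
from h import *
ts=np.linspace(.936,.81,9)
p=np.array([dh(t) for t in ts])
for t,a in zip(ts[1:],np.diff(p,axis=0)): print(round(t,3),"y",round(-a[1]/1e3,4),"z",round(-a[0]/1e3,4))
from cell import r
f=r.grab_frame("side"); np.save("pics/side4.npy",f,allow_pickle=True); crop(f,230,90,160,130,5,"pics/side4.png")
E
```

```text
0.92 y 0.0014 z -0.0031
0.905 y 0.0014 z -0.003
0.889 y 0.0015 z -0.003
0.873 y 0.0015 z -0.003
0.857 y 0.0016 z -0.003
0.842 y 0.0016 z -0.0029
0.826 y 0.0017 z -0.0029
0.81 y 0.0017 z -0.0029
```

View pics/side4.png

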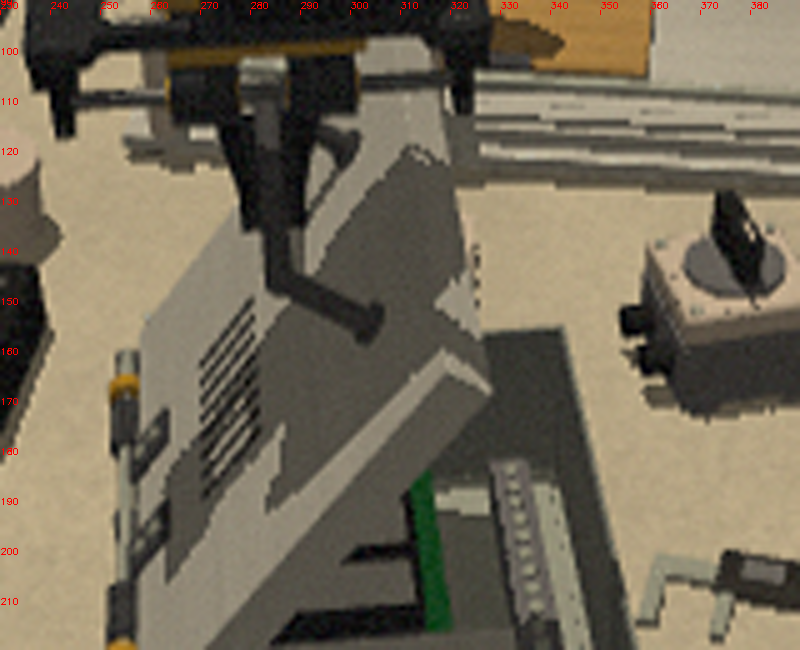

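```bash
python3 - <<'E'
from h import *
f=ld("pics/side4.npy");f0=ld("pics/side0.npy")
xd=np.array([.977,.211,0]);yd=np.array([-.211,.977,0])
H=np.array([.5258,-.0413,.124])+.208*xd
def C(t,l=.145,a=250,b=-2): return H+l*yd-xd*(a*np.cos(t)-b*np.sin(t))/1e3+np.array([0,0,(a*np.sin(t)+b*np.cos(t))/1e3])
print("shut",proj(f0,C(0)),proj(f0,C(0,-.145)))
for t in(.85,.87,.9,.92,.94,.96,1.0): print(t,np.round(proj(f,C(t)),1),"post end",np.round(proj(f,C(t,.075,208,46)),1))
crop(f0,340,130,40,120,6,"pics/sz7.png")
E
```

```text
shut (np.float64(361.86458778835515), np.float64(228.27622645765828)) (np.float64(344.33302682464716), np.float64(152.277531787111))
0.85 [326.1 168.4] post end [292.5 149.4]
0.87 [324.2 167.3] post end [290.7 148.8]
0.9 [321.3 165.6] post end [287.9 147.9]
0.92 [319.3 164.5] post end [286.  147.3]
0.94 [317.3 163.5] post end [284.1 146.8]
0.96 [315.3 162.5] post end [282.2 146.2]
1.0 [311.  160.5] post end [278.3 145.3]
```

View pics/sz7.png

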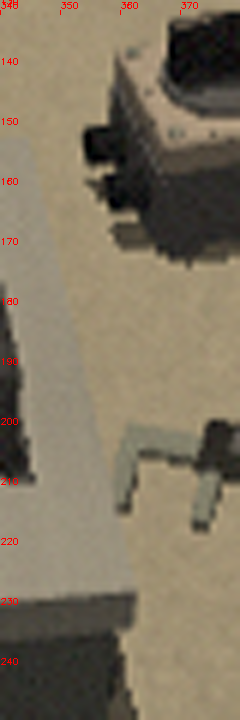

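Angles from the image agree: the cover corner at (318,162) and the handle end at (284,147) both give t≈0.94, and the TCP gives 0.936. That is past balance, so I'll ease it down to about 0.81.

Request:
{"method": "carry_out", "body": {"gripper": [1,1,1,1,1,1,1,1,1,1,1,1], "linear": [[0,0,0],[0,0.0014,-0.003],[0,0.0014,-0.003],[0,0.0015,-0.003],[0,0.0015,-0.003],[0,0.0016,-0.003],[0,0.0016,-0.003],[0,0.0017,-0.003],[0,0.0017,-0.003],[0,0,0],[0,0,0],[0,0,0]], "spin": [0,0,0,0,0,0,0,0,0,0,0,0]}}

```text
time: 18.15
ee_pos: [0.6202, -0.0209, 0.3065]
ee_rot: [[0.211, -0.0, 0.977], [-0.977, 0.0, 0.211], [-0.0, -1.0, -0.0]]
ft_force: [0.5, 3.6, -1.7]
finger_gap: 0.132
```

```bash
python3 st.py; python3 - <<'E'
from cell import r
from h import *
f=r.grab_frame("side"); np.save("pics/side5.npy",f,allow_pickle=True); crop(f,230,90,160,130,5,"pics/side5.png")
E
```

```text
18.15 [0.0944177  0.02037676 0.13785165] 0.09654558969012388 t 0.8081657689205746 rad 0.2149965444902303 [ 0.4705123   3.60869162 -1.65298547] 0.131894708081926
```

View pics/side5.png

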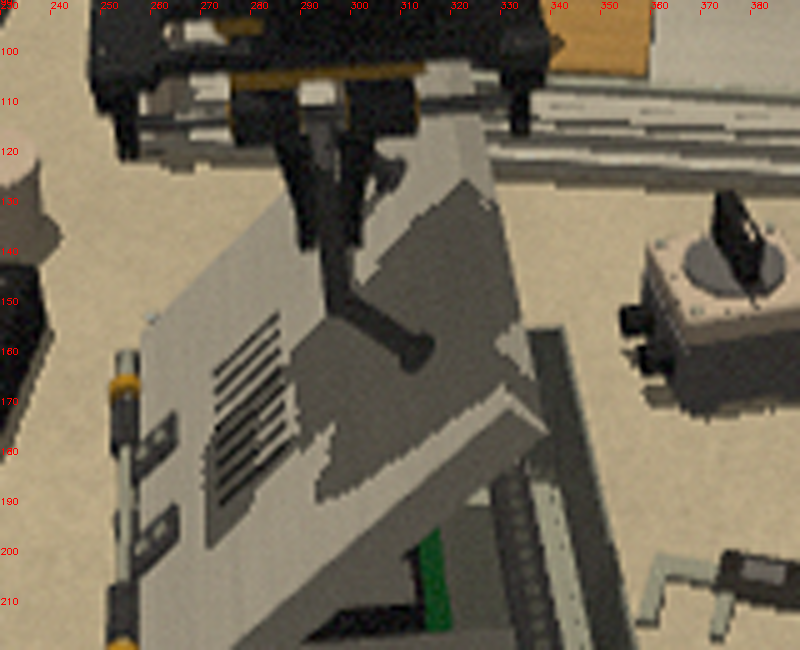

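```bash
python3 - <<'E'
from cell import r
f=r.grab_frame("top")
import cv2; cv2.imwrite("pics/top5.png",f["color"][:,:,::-1])
E
```

```text
(no output)
```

View pics/top5.png

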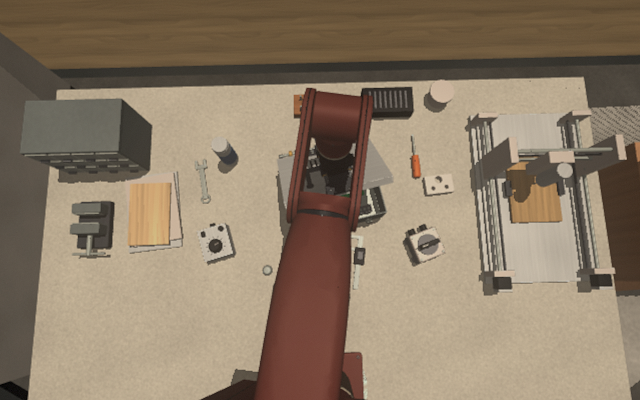

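The top view shows the isolator bar turned at (428,243), and the bystanders that can be seen are where they were. The cover is held steady, so I'll hand in.

```bash
python3 - <<'E'
from cell import r
print(r.sign_off())
E
```

```text
the job is handed in; nothing more can be done
None
```

I switched the isolator off, then lifted the cover past balance and eased it back down. I handed the job in at about 18 s with the gripper still holding the handle.

- **Isolator:** I turned it a quarter turn anticlockwise. Afterwards the pictures showed the bar square to its old direction, with the white line moved round to the left.
- **Cover:** I lifted it to about 0.94 rad, past the 0.87 balance point. The gripper position gave 0.936 and the cover corner and handle end in the side picture gave about 0.94. I then lowered it to about 0.81 rad, going by gripper position alone at that point, and held it there with a 12 N grip.
- **Other things on the bench:** nothing that could be seen had moved, including the speed dial. The stepper was hidden by the arm in the last top picture, and neither it nor the collet nut was in the final side crop.

**Checks that disagreed or fell short:**
- The side camera placed the isolator about 9 mm off the top view. I used a point between the two, close to the top view.
- At the end I could not confirm the small share of the cover's weight from the force reading. It read about 0.1 N where I expected about 0.25 N, which is below the sensor noise. There was also a leftover sideways force of about 3.6 N.

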